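# Load the sample vials into the autosampler tray beside their blanks

### The job

The light grey autosampler tray already holds a row of blank vials; move the four amber sample vials from the blue rack into the tray's empty row, in the same colour order as the blanks, so that each sample stands directly across from the blank with its own cap colour and will be run straight after it. Set each vial down upright on the floor of its pocket without dropping or tipping any, and leave the blanks standing where they are; mind the tall shelf post close behind the rack and tray, which is in the way of a wide swing.

Things in the scene. Friction and masses are not known exactly. Their poses are not given: they have to be found in the camera images.
- rack: fixed blue bench rack, 51 x 178 x 35 mm plus an 8 mm lip at each end; one row of four 39 x 39 mm pockets. Origin: centre of its underside, z up; pocket centres at x = 0, y = -64.5, -21.5, +21.5, +64.5 mm; floors at z = 5 mm, rim at 35 mm. Keep clear: to the right a grey cycler 0.23 m high, at x over 0.41 m, y under -0.08 m (under -0.1 m for x under 0.5 m)
- tray: fixed light grey tray, 108 x 178 x 35 mm plus 8 mm end lips; two rows of four 39 x 39 mm pockets. Origin: centre of underside, z up; pocket centres at y = -64.5, -21.5, +21.5, +64.5 mm, x = +30 mm in the row away from the robot (blanks), x = -30 mm in the nearer row (empty); floors at z = 5 mm, rim 35 mm. Keep clear: a tall shelf post behind, x 0.53 to 0.61, y 0.16 to 0.22 m
- sample_red: sample vial: amber glass with a plain white band, red screw cap with a pale dot (septum) in the middle; upright, round, 23 mm in diameter, 75 mm tall, the cap (22 mm diameter) its top 14 mm, 28 to 56 g, loose. Starts in any of the blue rack's pockets. Origin: centre of its underside; z along its axis, up
- sample_yellow: sample vial: amber glass with a plain white band, yellow screw cap with a pale dot (septum) in the middle; upright, round, 23 mm in diameter, 75 mm tall, the cap (22 mm diameter) its top 14 mm, 28 to 56 g, loose. Starts in any of the blue rack's pockets. Origin: centre of its underside; z along its axis, up
- sample_green: sample vial: amber glass with a plain white band, green screw cap with a pale dot (septum) in the middle; upright, round, 23 mm in diameter, 75 mm tall, the cap (22 mm diameter) its top 14 mm, 28 to 56 g, loose. Starts in any of the blue rack's pockets. Origin: centre of its underside; z along its axis, up
- sample_blue: sample vial: amber glass with a plain white band, blue screw cap with a pale dot (septum) in the middle; upright, round, 23 mm in diameter, 75 mm tall, the cap (22 mm diameter) its top 14 mm, 28 to 56 g, loose. Starts in any of the blue rack's pockets. Origin: centre of its underside; z along its axis, up
- blank_red: blank vial: same size and shape, clear glass with a plain white band, red screw cap, loose. Starts in any pocket of the tray's row away from the robot. Origin: centre of its underside; z along its axis, up
- blank_yellow: blank vial: same size and shape, clear glass with a plain white band, yellow screw cap, loose. Starts in any pocket of the tray's row away from the robot. Origin: centre of its underside; z along its axis, up
- blank_green: blank vial: same size and shape, clear glass with a plain white band, green screw cap, loose. Starts in any pocket of the tray's row away from the robot. Origin: centre of its underside; z along its axis, up
- blank_blue: blank vial: same size and shape, clear glass with a plain white band, blue screw cap, loose. Starts in any pocket of the tray's row away from the robot. Origin: centre of its underside; z along its axis, up
Mind the look-alikes: they are no part of the job. What is shaped like the sample_green but purple or turquoise is not meant.

How it is judged:
At the end, for the whole second after the job is handed in: Each sample stands in the tray's row nearer the robot, in the column of the blank with its cap colour; blanks in the other row, under 20 mm from their start; all within 13 mm of pocket centres in x and y, 5 mm of the floor, within 0.12 rad of upright, at rest (under 0.03 m/s), released (((y of sample_red in the frame of tray between -0.0775 and -0.0515 m and y of blank_red in the frame of tray between -0.0775 and -0.0515 m) or (y of sample_red in the frame of tray between -0.0345 and -0.0085 m and y of blank_red in the frame of tray between -0.0345 and -0.0085 m) or (y of sample_red in the frame of tray between 0.0085 and 0.0345 m and y of blank_red in the frame of tray between 0.0085 and 0.0345 m) or (y of sample_red in the frame of tray between 0.0515 and 0.0775 m and y of blank_red in the frame of tray between 0.0515 and 0.0775 m)) and x of sample_red in the frame of tray between -0.043 and -0.017 m and x of blank_red in the frame of tray between 0.017 and 0.043 m and z of sample_red in the frame of tray between 0 and 0.01 m and angle between each of sample_red, blank_red, sample_yellow, blank_yellow, sample_green, blank_green, sample_blue, blank_blue's own z axis and vertical below 0.12 rad and linear speed of each of sample_red, blank_red, sample_yellow, blank_yellow, sample_green, blank_green, sample_blue, blank_blue below 0.03 m/s and z of blank_red in the frame of tray between 0 and 0.01 m and distance of each of blank_red, blank_yellow, blank_green, blank_blue from where it was at the start of the episode below 0.02 m and ((y of sample_yellow in the frame of tray between -0.0775 and -0.0515 m and y of blank_yellow in the frame of tray between -0.0775 and -0.0515 m) or (y of sample_yellow in the frame of tray between -0.0345 and -0.0085 m and y of blank_yellow in the frame of tray between -0.0345 and -0.0085 m) or (y of sample_yellow in the frame of tray between 0.0085 and 0.0345 m and y of blank_yellow in the frame of tray between 0.0085 and 0.0345 m) or (y of sample_yellow in the frame of tray between 0.0515 and 0.0775 m and y of blank_yellow in the frame of tray between 0.0515 and 0.0775 m)) and x of sample_yellow in the frame of tray between -0.043 and -0.017 m and x of blank_yellow in the frame of tray between 0.017 and 0.043 m and z of sample_yellow in the frame of tray between 0 and 0.01 m and z of blank_yellow in the frame of tray between 0 and 0.01 m and ((y of sample_green in the frame of tray between -0.0775 and -0.0515 m and y of blank_green in the frame of tray between -0.0775 and -0.0515 m) or (y of sample_green in the frame of tray between -0.0345 and -0.0085 m and y of blank_green in the frame of tray between -0.0345 and -0.0085 m) or (y of sample_green in the frame of tray between 0.0085 and 0.0345 m and y of blank_green in the frame of tray between 0.0085 and 0.0345 m) or (y of sample_green in the frame of tray between 0.0515 and 0.0775 m and y of blank_green in the frame of tray between 0.0515 and 0.0775 m)) and x of sample_green in the frame of tray between -0.043 and -0.017 m and x of blank_green in the frame of tray between 0.017 and 0.043 m and z of sample_green in the frame of tray between 0 and 0.01 m and z of blank_green in the frame of tray between 0 and 0.01 m and ((y of sample_blue in the frame of tray between -0.0775 and -0.0515 m and y of blank_blue in the frame of tray between -0.0775 and -0.0515 m) or (y of sample_blue in the frame of tray between -0.0345 and -0.0085 m and y of blank_blue in the frame of tray between -0.0345 and -0.0085 m) or (y of sample_blue in the frame of tray between 0.0085 and 0.0345 m and y of blank_blue in the frame of tray between 0.0085 and 0.0345 m) or (y of sample_blue in the frame of tray between 0.0515 and 0.0775 m and y of blank_blue in the frame of tray between 0.0515 and 0.0775 m)) and x of sample_blue in the frame of tray between -0.043 and -0.017 m and x of blank_blue in the frame of tray between 0.017 and 0.043 m and z of sample_blue in the frame of tray between 0 and 0.01 m and z of blank_blue in the frame of tray between 0 and 0.01 m); the robot touches nothing.
It fails at once if a vial is tipped over (more than 45 degrees) (angle between any of sample_red, blank_red, sample_yellow, blank_yellow, sample_green, blank_green, sample_blue, blank_blue's own z axis and vertical above 0.785 rad).
It fails at once if a sample vial is dropped: it falls faster than 0.75 m/s with no finger on it (3 cm or more) ((linear speed of sample_red above 0.75 m/s and contact force between sample_red and the fingers below 0.02 N) or (linear speed of sample_yellow above 0.75 m/s and contact force between sample_yellow and the fingers below 0.02 N) or (linear speed of sample_green above 0.75 m/s and contact force between sample_green and the fingers below 0.02 N) or (linear speed of sample_blue above 0.75 m/s and contact force between sample_blue and the fingers below 0.02 N)).
It also fails if it takes over 96 s, if anything falls off the work surface, if the arm or the gripper's body presses on something with over 40 N, if the wrist force passes 120 N, or if a joint passes its speed limit or range.

### The arm

A 7-joint arm with a two-finger parallel gripper is mounted at the origin on the work surface; the furniture and walls round the work are solid. World frame = base frame: x ahead of the robot, y to its left, z up, the work surface at z = 0. Lengths are in m, angles in rad, forces in N, time in s.
With the tool pointing down it reaches from about 0.4 to 0.925 m from the base axis. Payload 4.1 kg.
Tool frame: the origin (TCP) lies midway between the tips of the shut fingers; the grasp point (between the pads) lies robot.grasp_offset behind it (robot.grasp_offset is the distance from the TCP to the grasp point, in m); z points along the fingers, y is the line along which they close (so a half turn about z gives the same grasp; the last joint's range is limited). The gripper opens to 85 mm and grips with 20 to 120 N. Pads are 22 mm wide; open, the fingers measure 114 mm over their backs; the gripper's body (76 mm by 85 mm) begins 54 mm behind the grasp point. The pads swing forward as they close: fully open they stand 13 mm farther back than shut.
Start: joints at [-1.241, 0.398, 0.045, 1.537, -0.019, 1.207, -0.051], TCP at [0.27, 0.591, 0.231] pointing down, gripper open.
Joint ranges: [-2.82, 2.82], [-0.49, 2.23], [-1.37, 1.46], [0, 2.46], [-1.36, 4.5], [0.23, 2], [-2.94, 2.94]. Speed limits (rad/s): [2.57, 2.57, 3.14, 3.14, 3.14, 3.14, 3.14].

### API

Orientations are given as a unit quaternion [w, x, y, z].
In Python, from bench import monitor, capture, camera_info, robot gives the robot as it stands.
- The arm moves only by the tool arm_command, never from a script. Its argument "steps" is a list of rows, each an object of numbers: "dx", "dy", "dz": the shift along the tool's x, y, z in cm; "ax", "ay", "az": the turn, a rotation vector about the tool's x, y, z in degrees; "grip": the opening in per cent of the stroke, from 0 (shut) to 100 (fully open). In form: [{"dx": .., "dy": .., "dz": .., "ax": .., "ay": .., "az": .., "grip": ..}, ...]. A call has 1 to 12 rows; each row is the pose to reach, as a shift and turn from the pose commanded when the call began, along the tool's axes at that moment; what a row does not reach only later rows make up. A row lasts 1/12 s, in which the tool goes at most 41.7 mm and 7.16 degrees, less where a joint would pass 70% of its speed; a pose out of reach is approached as far as the arm can. A call with a gripper value outside its range is refused whole. The fingers move at their own pace and stop on an object; "grip_force" is the grip in N (left out, the last holds). Time passes only in rows, so rows that repeat a pose let the fingers close. It gives the time, the measured TCP pose, the force, the opening and the grip force at its end, in the units of the state.
- monitor.read_state(): the state, without advancing time (a new reading comes with each control period).
- capture(name): name is "side" or "top" or "wrist"; returns (picture, depth): 480x640x3 uint8, red, green, blue; 480x640 float32, m along the optical axis (not along the pixel's ray), 0 where there is no reading.
- camera_info(name): a dict with "K" (3x3 intrinsics, pixels), "eye" and "orientation" of the camera in the world. Camera axes: x right, y up, looking along -z (the intrinsics and any distortion apply to the point x, -y, -z); pixel columns grow to the right and rows downward; lengths in m; the calibration is good to about 2 mm. A picture is of the moment at which its call begins: read the wrist's pose just before it. camera_info takes no time and is no camera call; for the wrist camera it gives the pose at the moment of the call.
- robot.finish_job(): hands the job in; it is judged then, once.
The state is a dict: "t": time; "joint_pos": joint angles; "qd": joint speeds; "effort": joint torques, N m; "tool_pos": TCP position; "ee_rot": TCP orientation; "force": force on the tool from outside, world axes, zero at the start; "moment": the same for the moment, N m; "gripper_width": opening from 0.0 (shut) to 1.0 (fully open); "grip_force": force on a finger pad.
Only numpy, scipy, OpenCV 4.12 (cv2) and the standard library are available. Lean on these libraries where they do the work, as an engineer would, in place of code of your own. Each camera call takes 0.05 s, during which the arm holds its last target. There are 200 camera calls.

## Working session

There is one attempt and no reset: what is moved stays moved. The work goes in short steps, Python scripts to look and compute and a tool call to move; the robot and the scene stay as the last step left them, time stands still between calls to the robot, and variables do not carry over. Pictures are saved under pics/ and viewed, at most 14 in all, crops included, and the job is handed in when it is done.

Besides the shell and the picture viewer there is one more tool, called after "Emit:" as a command line: name --argument value ..., lists and objects as JSON in quotes. arm_command: Moves the arm, as the interface text tells. Its arguments: {"type":"object","properties":{"steps":{"type":"array"},"grip_force":{"type":"number"}},"required":["steps"]}

```bash
mkdir -p pics
python3 - <<'E'
from bench import monitor,capture,camera_info,robot
import cv2,numpy as np
s=monitor.read_state();print(s, robot.grasp_offset)
for n in("top","side"):
    p,d=capture(n);cv2.imwrite(f"pics/{n}0.png",p[:,:,::-1]);np.save(f"pics/{n}0.npy",d);print(n,camera_info(n))
E
```

```text
{'t': 0.0, 'joint_pos': array([-1.24099965,  0.39918719,  0.04501926,  1.53786754, -0.01870709,
        1.20689389, -0.05066638]), 'qd': array([-8.39751557e-04, -7.53410255e-04, -6.28701987e-05,  5.99666337e-04,
       -2.62061912e-03, -2.34025409e-03,  3.53445064e-04]), 'effort': array([ 1.09304841e-03, -4.75125360e+01,  1.36442397e+00, -2.54223490e+01,
        1.13127928e-02,  9.16959252e-03,  1.11096463e-05]), 'tool_pos': array([0.26996405, 0.59059698, 0.23027181]), 'ee_rot': array([-1.45949789e-04,  2.12682849e-01,  9.77120806e-01, -9.56227718e-04]), 'force': array([-0.13535728,  0.37790971,  0.46657884]), 'moment': array([-0.00854817,  0.01980304,  0.00732595]), 'grip_force': 0.0, 'gripper_width': 0.9974841690564206} 0.0187
top {'K': array([[601.88213543,   0.        , 324.46335552],
       [  0.        , 601.88213543, 235.49845365],
       [  0.        ,   0.        ,   1.        ]]), 'eye': array([0.3625087 , 0.12550114, 0.91496943]), 'orientation': array([-0.69691494, -0.02447138,  0.02265692,  0.71637796])}
side {'K': array([[539.78011851,   0.        , 328.13425517],
       [  0.        , 539.78011851, 229.73618284],
       [  0.        ,   0.        ,   1.        ]]), 'eye': array([-0.15242722,  0.60666606,  0.58060218]), 'orientation': array([-0.37634531, -0.20571732,  0.41888103,  0.80036447])}
```

View pics/top0.png

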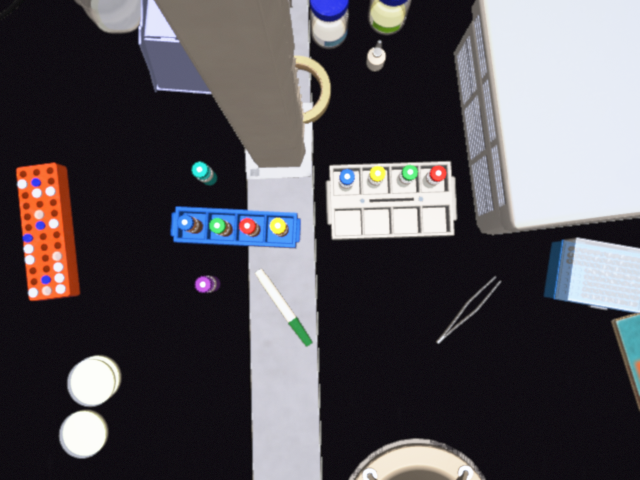

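View pics/side0.png

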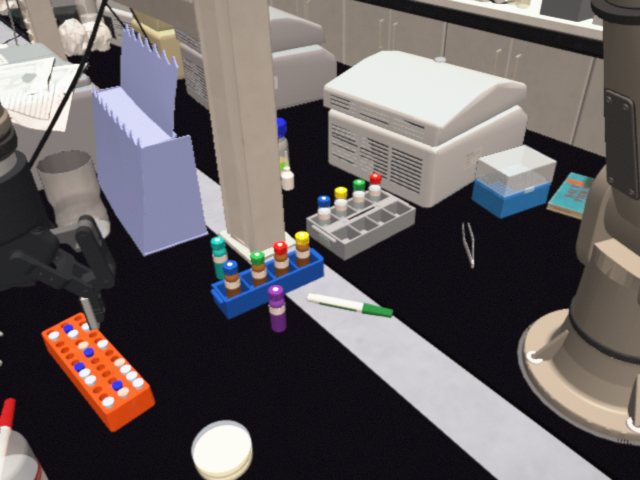

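Top picture: rack caps are blue (185,222), green (219,227), red (248,227) and yellow (278,227). The tray blanks are blue (346,177), yellow (377,174), green (409,173) and red (437,173). The look-alikes, turquoise (201,170) and purple (206,284), stand outside the rack, so they are excluded. I'll use an enlarged crop to confirm this and to read the geometry.

```bash
cat > h.py <<'E'
import numpy as np
from scipy.spatial.transform import Rotation as R
def rot(q): return R.from_quat([q[1],q[2],q[3],q[0]]).as_matrix()
def ray(ci,u,v):
    K=ci["K"];d=np.array([(u-K[0,2])/K[0,0],-(v-K[1,2])/K[1,1],-1.]);return rot(ci["orientation"])@d
def onz(ci,u,v,z):
    d=ray(ci,u,v);e=np.array(ci["eye"]);return e+d*(z-e[2])/d[2]
def proj(ci,p):
    c=rot(ci["orientation"]).T@(np.array(p)-ci["eye"]);K=ci["K"]
    return K[0,0]*c[0]/-c[2]+K[0,2], K[1,1]*-c[1]/-c[2]+K[1,2]
def inhand(s,p):
    return rot(s["ee_rot"]).T@(np.array(p)-s["tool_pos"])*100
E
python3 - <<'E'
import cv2,numpy as np
from bench import camera_info
from h import *
p=cv2.imread("pics/top0.png");d=np.load("pics/top0.npy")
a=cv2.resize(p[200:255,165:305],None,fx=5,fy=5,interpolation=cv2.INTER_CUBIC)
b=cv2.resize(p[155:245,320:460],None,fx=5,fy=5,interpolation=cv2.INTER_CUBIC)[:,:700]
cv2.imwrite("pics/crop_a.png",a);cv2.imwrite("pics/crop_b.png",b)
ci=camera_info("top")
for u,v in [(185,222),(219,227),(248,227),(278,227),(346,177),(377,174),(409,173),(437,173),(201,170),(206,284)]:
    w=d[v-2:v+3,u-2:u+3];print(u,v,np.median(w),onz(ci,u,v,.08).round(4),(ci["eye"]+ray(ci,u,v)*np.median(w)).round(4))
E
```

```text
185 222 0.8385585 [0.4425 0.3206 0.08  ] [0.4425 0.3206 0.0802]
219 227 0.83768415 [0.4342 0.2734 0.08  ] [0.4342 0.2733 0.0804]
248 227 0.83799285 [0.4331 0.233  0.08  ] [0.4331 0.233  0.08  ]
278 227 0.83765614 [0.4319 0.1912 0.08  ] [0.4319 0.1912 0.0802]
346 177 0.84129864 [0.4994 0.0945 0.08  ] [0.4993 0.0945 0.0809]
377 174 0.8418878 [0.5025 0.051  0.08  ] [0.5024 0.0511 0.0804]
409 173 0.8422527 [0.5026 0.0062 0.08  ] [0.5026 0.0062 0.08  ]
437 173 0.841792 [ 0.5015 -0.0329  0.08  ] [ 0.5015 -0.0329  0.0803]
201 170 0.8483994 [0.515  0.2973 0.08  ] [0.5159 0.2983 0.0752]
206 284 0.8376791 [0.3556 0.2926 0.08  ] [0.3555 0.2936 0.0752]
```

View pics/crop_a.png

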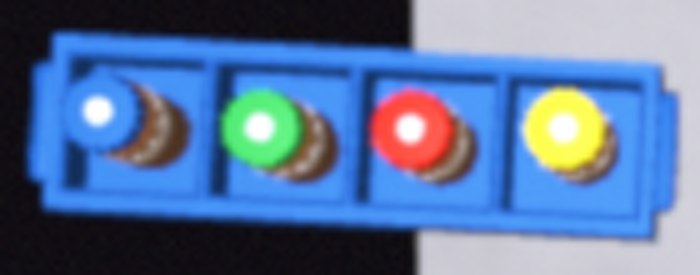

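View pics/crop_b.png

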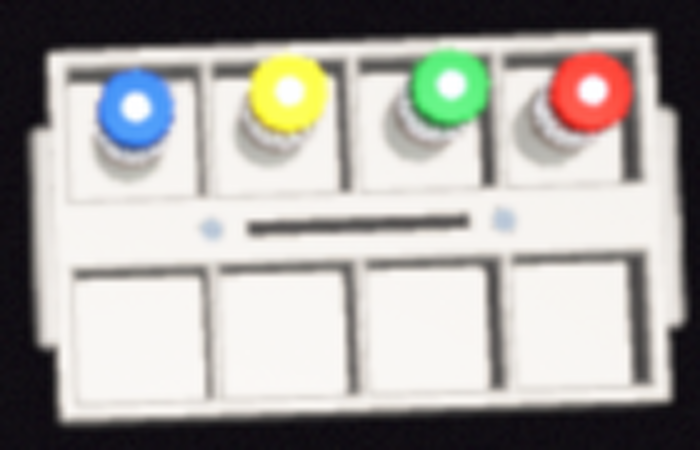

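The crops confirm that the four amber samples with red, yellow, green and blue caps are in the rack. From the left the rack reads blue, green, red, yellow, and the tray blanks read blue, yellow, green, red. Next I'll work out the metric positions.

Run:
```python
import numpy as np
from bench import camera_info,monitor
from h import *
ci=camera_info("top")
f=lambda o,x,y,z:onz(ci,(x+.5)/5-.5+o[0],(y+.5)/5-.5+o[1],z)
A=(165,200);B=(320,155)
for n,x,y in [("blue",97,111),("green",260,128),("red",411,128),("yellow",564,128)]: print(n,f(A,x,y,.08).round(4))
for n,x,y in [("b",136,107),("y",289,92),("g",451,84),("r",592,91)]: print("blank",n,f(B,x,y,.08).round(4))
for n,o,cs in [("rack",A,[(52,33),(660,66),(655,238),(42,209)]),("tray",B,[(47,52),(656,32),(672,402),(58,422)])]:
    P=np.array([f(o,*c,.035) for c in cs]);c=P.mean(0)
    yv=(P[0]+P[3]-P[1]-P[2])[:2]/2;L=np.linalg.norm(yv);yv/=L;xv=np.array([yv[1],-yv[0]])
    print(n,c.round(4),"len",L,"wid",np.linalg.norm((P[0]+P[1]-P[2]-P[3])/2),"yaw",np.degrees(np.arctan2(-yv[0],yv[1])))
    for Y in(.0645,.0215,-.0215,-.0645):print((c[:2]+Y*yv+(-.03*xv if n=="tray" else 0)).round(4))
s=monitor.read_state();print(inhand(s,[.44,.315,.2]))
```

```text
blue [0.4428 0.322  0.08  ]
green [0.4368 0.2767 0.08  ]
red [0.4356 0.2346 0.08  ]
yellow [0.4345 0.192  0.08  ]
blank b [0.5008 0.0933 0.08  ]
blank y [0.5039 0.0504 0.08  ]
blank g [0.5049 0.005  0.08  ]
blank r [ 0.5018 -0.0343  0.08  ]
rack [0.4376 0.2578 0.035 ] len 0.1795939270088803 wid 0.05125785001865776 yaw -4.501344271190038
[0.4427 0.3221]
[0.4393 0.2793]
[0.4359 0.2364]
[0.4325 0.1935]
tray [0.4711 0.0274 0.035 ] len 0.17991260997387593 wid 0.10953906851119488 yaw 0.2886683556569922
[0.4408 0.0917]
[0.441  0.0487]
[0.4412 0.0057]
[ 0.4414 -0.0373]
[-26.9219168  -17.99865227   3.07075807]
```

Emit:
arm_command --steps '[{"dx": -6, "dy": -4, "dz": 1, "az": 6.5, "grip": 65}, {"dx": -13, "dy": -8.5, "dz": 2, "az": 19, "grip": 65}, {"dx": -20, "dy": -13, "dz": 3, "az": 32, "grip": 65}, {"dx": -26.9, "dy": -17.2, "dz": 4, "az": 45, "grip": 65}, {"dx": -26.9, "dy": -17.2, "dz": 5, "az": 57, "grip": 65}, {"dx": -26.9, "dy": -17.2, "dz": 5, "az": 65.4, "grip": 65}, {"dx": -26.9, "dy": -17.2, "dz": 5, "az": 65.4, "grip": 65}, {"dx": -26.9, "dy": -17.2, "dz": 5, "az": 65.4, "grip": 65}, {"dx": -26.9, "dy": -17.2, "dz": 5, "az": 65.4, "grip": 65}, {"dx": -26.9, "dy": -17.2, "dz": 5, "az": 65.4, "grip": 65}, {"dx": -26.9, "dy": -17.2, "dz": 5, "az": 65.4, "grip": 65}, {"dx": -26.9, "dy": -17.2, "dz": 5, "az": 65.4, "grip": 65}]' --grip_force 30

```text
validation failed for argument at $.st...
```

Run:
```python
from bench import *
from h import *
import cv2
s=monitor.read_state();ci=camera_info("wrist");p,d=capture("wrist");cv2.imwrite("pics/w1.png",p[:,:,::-1])
print(s["t"],s["joint_pos"].round(2),s["tool_pos"],rot(s["ee_rot"]).round(3),s["gripper_width"])
for q in [(.4428,.322,.08),(.4368,.2767,.08),(.4356,.2346,.08),(.4345,.192,.08)]:
    print(q,np.round(proj(ci,q),1),inhand(s,q).round(2))
```

```text
0.1 [-1.24  0.4   0.04  1.54 -0.02  1.21 -0.05] [0.26996971 0.5906531  0.23036669] [[-0.91   0.416 -0.001]
 [ 0.416  0.91  -0.002]
 [-0.    -0.002 -1.   ]] 0.9997349994674886
(0.4428, 0.322, 0.08) [161.1 473.5] [-26.88 -17.22  15.07]
(0.4368, 0.2767, 0.08) [122.1 483.1] [-28.22 -21.59  15.08]
(0.4356, 0.2346, 0.08) [ 89.  494.7] [-29.86 -25.47  15.08]
(0.4345, 0.192, 0.08) [ 56.2 506.2] [-31.53 -29.39  15.09]
```

View pics/w1.png

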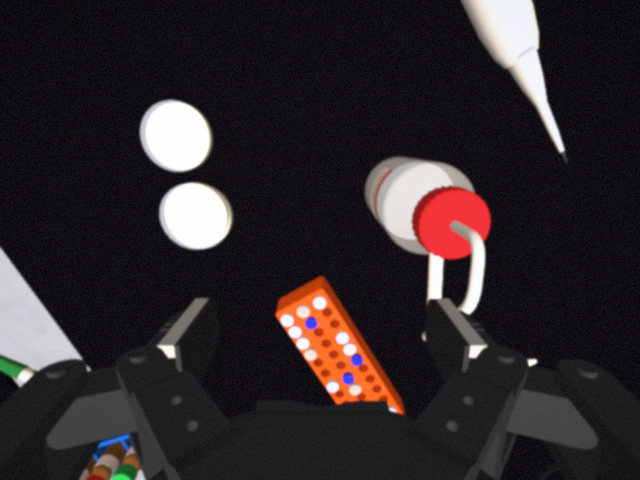

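The move was refused: the arm didn't move, and the wrist view still shows the start pose, with the orange rack at about (340,350). The message is cut off after "$.st", so I can't see the reason. The form lists all seven fields and I left out ax and ay, so I'll try one small row with every field.

Emit:
arm_command --steps '[{"dx": -2, "dy": -1, "dz": 0, "ax": 0, "ay": 0, "az": 0, "grip": 65}]' --grip_force 30

```text
t: 0.23
tool_pos: [0.2793, 0.5772, 0.2305]
ee_rot: [-0.002, 0.209, 0.978, 0.001]
force: [-1.2, 0.2, 1.3]
gripper_width: 0.883
grip_force: 0.0
```

Emit:
arm_command --steps '[{"dx": -4, "dy": -2.5, "dz": 1, "ax": 0, "ay": 0, "az": 6.5, "grip": 65}, {"dx": -8, "dy": -5, "dz": 2, "ax": 0, "ay": 0, "az": 13, "grip": 65}, {"dx": -12, "dy": -7.5, "dz": 3, "ax": 0, "ay": 0, "az": 20, "grip": 65}, {"dx": -16, "dy": -10, "dz": 4, "ax": 0, "ay": 0, "az": 27, "grip": 65}, {"dx": -20, "dy": -13, "dz": 5, "ax": 0, "ay": 0, "az": 34, "grip": 65}, {"dx": -24.9, "dy": -16.2, "dz": 5, "ax": 0, "ay": 0, "az": 41, "grip": 65}, {"dx": -24.9, "dy": -16.2, "dz": 5, "ax": 0, "ay": 0, "az": 48, "grip": 65}, {"dx": -24.9, "dy": -16.2, "dz": 5, "ax": 0, "ay": 0, "az": 55, "grip": 65}, {"dx": -24.9, "dy": -16.2, "dz": 5, "ax": 0, "ay": 0, "az": 61, "grip": 65}, {"dx": -24.9, "dy": -16.2, "dz": 5, "ax": 0, "ay": 0, "az": 65.4, "grip": 65}, {"dx": -24.9, "dy": -16.2, "dz": 5, "ax": 0, "ay": 0, "az": 65.4, "grip": 65}, {"dx": -24.9, "dy": -16.2, "dz": 5, "ax": 0, "ay": 0, "az": 65.4, "grip": 65}]' --grip_force 30

```text
t: 1.23
tool_pos: [0.4431, 0.323, 0.1811]
ee_rot: [-0.0, 0.706, 0.708, -0.0]
force: [0.6, -0.3, -0.2]
gripper_width: 0.65
grip_force: 0.0
```

Every row needs all seven fields, and with them the move worked. Now a wrist look.

Run:
```python
from bench import *
from h import *
import cv2
s=monitor.read_state();ci=camera_info("wrist");p,d=capture("wrist");cv2.imwrite("pics/w2.png",p[:,:,::-1])
print(s["t"],s["joint_pos"].round(2),s["tool_pos"],rot(s["ee_rot"]).round(3))
for q in [(.4428,.322,.08),(.4368,.2767,.08),(.4356,.2346,.08),(.4345,.192,.08)]:
    print(q,np.round(proj(ci,q),1),inhand(s,q).round(2))
```

```text
1.2333 [-1.01  0.28  0.36  1.85 -0.11  1.04 -0.6 ] [0.44314195 0.32298842 0.18113271] [[-0.003  1.    -0.   ]
 [ 1.     0.003 -0.   ]
 [-0.    -0.    -1.   ]]
(0.4428, 0.322, 0.08) [322.9 244.1] [-0.1  -0.03 10.11]
(0.4368, 0.2767, 0.08) [314.7 301.5] [-4.62 -0.65 10.11]
(0.4356, 0.2346, 0.08) [313.3 350.3] [-8.83 -0.78 10.12]
(0.4345, 0.192, 0.08) [312.1 395.8] [-13.09  -0.9   10.12]
```

View pics/w2.png

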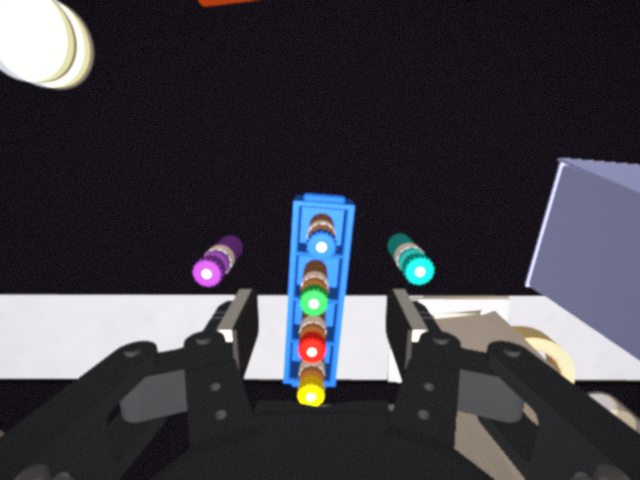

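The wrist view confirms the samples: dots at blue (321,246), green (314,302), red (312,352) and yellow (311,397), all within 2 px of prediction. Purple (207,272) and turquoise (419,271) are outside the rack. I'll grasp blue first.

Emit:
arm_command --steps '[{"dx": -0.1, "dy": 0, "dz": 3, "ax": 0, "ay": 0, "az": 0, "grip": 65}, {"dx": -0.1, "dy": 0, "dz": 6, "ax": 0, "ay": 0, "az": 0, "grip": 65}, {"dx": -0.1, "dy": 0, "dz": 9, "ax": 0, "ay": 0, "az": 0, "grip": 65}, {"dx": -0.1, "dy": 0, "dz": 12, "ax": 0, "ay": 0, "az": 0, "grip": 65}, {"dx": -0.1, "dy": 0, "dz": 13.8, "ax": 0, "ay": 0, "az": 0, "grip": 65}, {"dx": -0.1, "dy": 0, "dz": 13.8, "ax": 0, "ay": 0, "az": 0, "grip": 65}, {"dx": -0.1, "dy": 0, "dz": 13.8, "ax": 0, "ay": 0, "az": 0, "grip": 40}, {"dx": -0.1, "dy": 0, "dz": 13.8, "ax": 0, "ay": 0, "az": 0, "grip": 20}, {"dx": -0.1, "dy": 0, "dz": 13.8, "ax": 0, "ay": 0, "az": 0, "grip": 15}, {"dx": -0.1, "dy": 0, "dz": 13.8, "ax": 0, "ay": 0, "az": 0, "grip": 15}, {"dx": -0.1, "dy": 0, "dz": 13.8, "ax": 0, "ay": 0, "az": 0, "grip": 15}, {"dx": -0.1, "dy": 0, "dz": 13.8, "ax": 0, "ay": 0, "az": 0, "grip": 15}]' --grip_force 30

```text
t: 2.28
tool_pos: [0.4446, 0.323, 0.0449]
ee_rot: [-0.0, 0.707, 0.707, 0.002]
force: [0.5, 0.4, 7.4]
gripper_width: 0.258
grip_force: 32.0
```

Emit:
arm_command --steps '[{"dx": 0, "dy": 0, "dz": -1, "ax": 0, "ay": 0, "az": 0, "grip": 15}, {"dx": 0, "dy": 0, "dz": -4, "ax": 0, "ay": 0, "az": 0, "grip": 15}, {"dx": 0, "dy": 0, "dz": -7, "ax": 0, "ay": 0, "az": 0, "grip": 15}, {"dx": 0, "dy": 0, "dz": -10, "ax": 0, "ay": 0, "az": 0, "grip": 15}, {"dx": -2, "dy": 0, "dz": -11, "ax": 0, "ay": 0, "az": 0, "grip": 15}, {"dx": -5, "dy": 0, "dz": -11, "ax": 0, "ay": 0, "az": 0, "grip": 15}, {"dx": -9, "dy": -0.1, "dz": -11, "ax": 0, "ay": 0, "az": 0, "grip": 15}, {"dx": -13, "dy": -0.2, "dz": -11, "ax": 0, "ay": 0, "az": 0, "grip": 15}, {"dx": -17, "dy": -0.2, "dz": -11, "ax": 0, "ay": 0, "az": 0, "grip": 15}, {"dx": -20, "dy": -0.2, "dz": -11, "ax": 0, "ay": 0, "az": 0, "grip": 15}, {"dx": -22, "dy": -0.2, "dz": -11, "ax": 0, "ay": 0, "az": 0, "grip": 15}, {"dx": -23, "dy": -0.2, "dz": -11, "ax": 0, "ay": 0, "az": 0, "grip": 15}]' --grip_force 30

```text
t: 3.28
tool_pos: [0.4409, 0.0884, 0.1538]
ee_rot: [-0.0, 0.709, 0.706, -0.0]
force: [-0.4, 0.2, 0.1]
gripper_width: 0.26
grip_force: 31.5
```

Run:
```python
from bench import *
from h import *
import cv2
s=monitor.read_state();ci=camera_info("wrist");p,d=capture("wrist");cv2.imwrite("pics/w3.png",p[:,:,::-1])
print(s["t"],s["tool_pos"],s["gripper_width"],s["grip_force"])
for q in [(.4408,.0917,.005),(.441,.0487,.005),(.4412,.0057,.005),(.4414,-.0373,.005),(.5008,.0933,.08),(.5039,.0504,.08),(.5049,.005,.08)]: print(q,np.round(proj(ci,q),1))
```

```text
3.2833 [0.44093815 0.08842091 0.15375044] 0.26042603457388364 31.46741509437561
(0.4408, 0.0917, 0.005) [323. 224.]
(0.441, 0.0487, 0.005) [323.3 271.5]
(0.4412, 0.0057, 0.005) [323.6 315.5]
(0.4414, -0.0373, 0.005) [323.9 356.5]
(0.5008, 0.0933, 0.08) [416.7 246.7]
(0.5039, 0.0504, 0.08) [416.8 307.6]
(0.5049, 0.005, 0.08) [413.7 365.8]
```

View pics/w3.png

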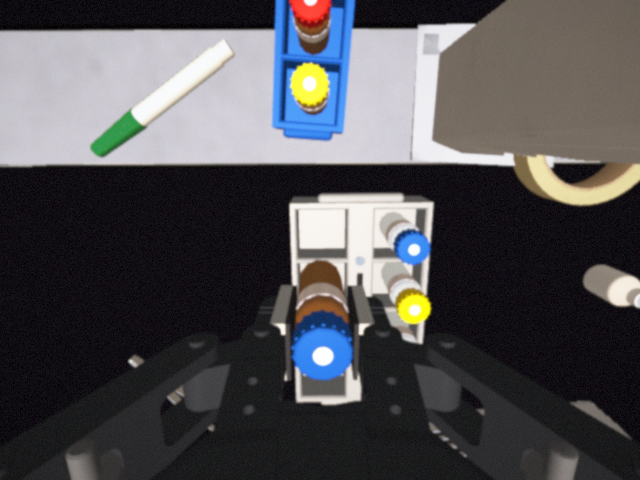

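The tray's nearer row is empty. The first pocket's floor centre is at about (322,229), which is 3–5 px from prediction, so I'll shift about 2 mm toward -y, lower and release.

Emit:
arm_command --steps '[{"dx": -0.2, "dy": 0, "dz": 0, "ax": 0, "ay": 0, "az": 0, "grip": 15}, {"dx": -0.2, "dy": 0, "dz": 2, "ax": 0, "ay": 0, "az": 0, "grip": 15}, {"dx": -0.2, "dy": 0, "dz": 5, "ax": 0, "ay": 0, "az": 0, "grip": 15}, {"dx": -0.2, "dy": 0, "dz": 8, "ax": 0, "ay": 0, "az": 0, "grip": 15}, {"dx": -0.2, "dy": 0, "dz": 9.8, "ax": 0, "ay": 0, "az": 0, "grip": 15}, {"dx": -0.2, "dy": 0, "dz": 10.4, "ax": 0, "ay": 0, "az": 0, "grip": 15}, {"dx": -0.2, "dy": 0, "dz": 10.7, "ax": 0, "ay": 0, "az": 0, "grip": 15}, {"dx": -0.2, "dy": 0, "dz": 10.7, "ax": 0, "ay": 0, "az": 0, "grip": 15}, {"dx": -0.2, "dy": 0, "dz": 10.7, "ax": 0, "ay": 0, "az": 0, "grip": 15}]' --grip_force 30

```text
t: 4.08
tool_pos: [0.4426, 0.0909, 0.0472]
ee_rot: [0.0, 0.707, 0.708, 0.001]
force: [0.1, 1.0, -0.4]
gripper_width: 0.262
grip_force: 31.5
```

Emit:
arm_command --steps '[{"dx": 0, "dy": 0, "dz": 0.2, "ax": 0, "ay": 0, "az": 0, "grip": 15}, {"dx": 0, "dy": 0, "dz": 0.2, "ax": 0, "ay": 0, "az": 0, "grip": 15}, {"dx": 0, "dy": 0, "dz": 0.2, "ax": 0, "ay": 0, "az": 0, "grip": 30}, {"dx": 0, "dy": 0, "dz": 0.2, "ax": 0, "ay": 0, "az": 0, "grip": 40}, {"dx": 0, "dy": 0, "dz": 0.2, "ax": 0, "ay": 0, "az": 0, "grip": 42}, {"dx": 0, "dy": 0, "dz": 0.2, "ax": 0, "ay": 0, "az": 0, "grip": 42}, {"dx": 0, "dy": 0, "dz": -1, "ax": 0, "ay": 0, "az": 0, "grip": 42}, {"dx": 0, "dy": 0, "dz": -3, "ax": 0, "ay": 0, "az": 0, "grip": 42}, {"dx": 0, "dy": 0, "dz": -6, "ax": 0, "ay": 0, "az": 0, "grip": 42}, {"dx": 0, "dy": 0, "dz": -10, "ax": 0, "ay": 0, "az": 0, "grip": 42}, {"dx": 0, "dy": 0, "dz": -11, "ax": 0, "ay": 0, "az": 0, "grip": 42}, {"dx": 0, "dy": 0, "dz": -11, "ax": 0, "ay": 0, "az": 0, "grip": 42}]' --grip_force 30

```text
t: 5.08
tool_pos: [0.4442, 0.0908, 0.1596]
ee_rot: [0.001, 0.707, 0.707, 0.004]
force: [0.1, 0.4, -0.1]
gripper_width: 0.421
grip_force: 0.0
```

Run:
```python
from bench import *
from h import *
import cv2
s=monitor.read_state();ci=camera_info("wrist");p,d=capture("wrist");cv2.imwrite("pics/w4.png",p[:,:,::-1])
print(s["t"],s["tool_pos"],s["gripper_width"],s["force"])
for q in [(.441,.0905,.08),(.441,.0487,.005),(.4408,.0917,.005),(.5008,.0933,.08),(.5039,.0504,.08)]: print(q,np.round(proj(ci,q),1))
print("green",inhand(s,(.4368,.2767,.043)))
```

```text
5.0833 [0.44424826 0.09076924 0.15960429] 0.42059399403410225 [ 0.13190406  0.4498386  -0.14222075]
(0.441, 0.0905, 0.08) [317.8 252.4]
(0.441, 0.0487, 0.005) [318.2 272.3]
(0.4408, 0.0917, 0.005) [317.9 225.8]
(0.5008, 0.0933, 0.08) [408.1 248.3]
(0.5039, 0.0504, 0.08) [408.4 307.5]
green [18.54859263 -0.81528927 11.72637437]
```

View pics/w4.png

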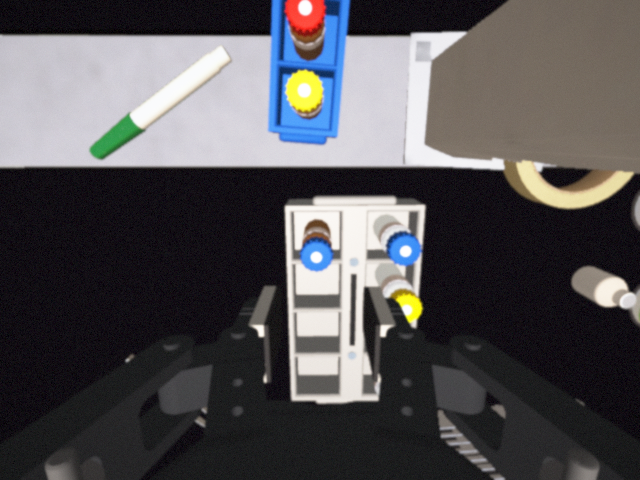

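Blue stands upright in the first pocket, with its dot at (317,258), and the blanks are undisturbed. Green next.

Emit:
arm_command --steps '[{"dx": 3, "dy": 0, "dz": 0, "ax": 0, "ay": 0, "az": 0, "grip": 45}, {"dx": 7, "dy": -0.2, "dz": 0, "ax": 0, "ay": 0, "az": 0, "grip": 55}, {"dx": 11, "dy": -0.4, "dz": 0, "ax": 0, "ay": 0, "az": 0, "grip": 55}, {"dx": 15, "dy": -0.4, "dz": 0, "ax": 0, "ay": 0, "az": 0, "grip": 55}, {"dx": 17.5, "dy": -0.4, "dz": 0, "ax": 0, "ay": 0, "az": 0, "grip": 55}, {"dx": 18.6, "dy": -0.4, "dz": 0, "ax": 0, "ay": 0, "az": 0, "grip": 55}, {"dx": 18.6, "dy": -0.4, "dz": 0.5, "ax": 0, "ay": 0, "az": 0, "grip": 55}, {"dx": 18.6, "dy": -0.4, "dz": 3, "ax": 0, "ay": 0, "az": 0, "grip": 55}, {"dx": 18.6, "dy": -0.4, "dz": 6, "ax": 0, "ay": 0, "az": 0, "grip": 55}, {"dx": 18.6, "dy": -0.4, "dz": 9, "ax": 0, "ay": 0, "az": 0, "grip": 55}, {"dx": 18.6, "dy": -0.4, "dz": 11, "ax": 0, "ay": 0, "az": 0, "grip": 55}, {"dx": 18.6, "dy": -0.4, "dz": 11, "ax": 0, "ay": 0, "az": 0, "grip": 55}]' --grip_force 30

```text
t: 6.13
tool_pos: [0.4339, 0.2704, 0.0415]
ee_rot: [0.0, 0.708, 0.706, -0.006]
force: [0.2, -0.8, 0.5]
gripper_width: 0.545
grip_force: 0.0
```

Emit:
arm_command --steps '[{"dx": 0, "dy": 0, "dz": 0, "ax": 0, "ay": 0, "az": 0, "grip": 40}, {"dx": 0, "dy": 0, "dz": 0, "ax": 0, "ay": 0, "az": 0, "grip": 20}, {"dx": 0, "dy": 0, "dz": 0, "ax": 0, "ay": 0, "az": 0, "grip": 15}, {"dx": 0, "dy": 0, "dz": 0, "ax": 0, "ay": 0, "az": 0, "grip": 15}, {"dx": 0, "dy": 0, "dz": 0, "ax": 0, "ay": 0, "az": 0, "grip": 15}, {"dx": 0, "dy": 0, "dz": 0, "ax": 0, "ay": 0, "az": 0, "grip": 15}, {"dx": 0, "dy": 0, "dz": 0, "ax": 0, "ay": 0, "az": 0, "grip": 15}]' --grip_force 30

```text
t: 6.72
tool_pos: [0.4379, 0.2763, 0.0471]
ee_rot: [-0.0, 0.707, 0.707, 0.001]
force: [-0.5, -0.5, 3.6]
gripper_width: 0.255
grip_force: 30.9
```

Emit:
arm_command --steps '[{"dx": 0, "dy": 0, "dz": -1, "ax": 0, "ay": 0, "az": 0, "grip": 15}, {"dx": 0, "dy": 0, "dz": -4, "ax": 0, "ay": 0, "az": 0, "grip": 15}, {"dx": 0, "dy": 0, "dz": -8, "ax": 0, "ay": 0, "az": 0, "grip": 15}, {"dx": 0, "dy": 0, "dz": -11, "ax": 0, "ay": 0, "az": 0, "grip": 15}, {"dx": -3, "dy": 0, "dz": -11, "ax": 0, "ay": 0, "az": 0, "grip": 15}, {"dx": -7, "dy": 0.1, "dz": -11, "ax": 0, "ay": 0, "az": 0, "grip": 15}, {"dx": -11, "dy": 0.2, "dz": -11, "ax": 0, "ay": 0, "az": 0, "grip": 15}, {"dx": -15, "dy": 0.3, "dz": -11, "ax": 0, "ay": 0, "az": 0, "grip": 15}, {"dx": -19, "dy": 0.3, "dz": -11, "ax": 0, "ay": 0, "az": 0, "grip": 15}, {"dx": -23, "dy": 0.3, "dz": -11, "ax": 0, "ay": 0, "az": 0, "grip": 15}, {"dx": -26, "dy": 0.3, "dz": -11, "ax": 0, "ay": 0, "az": 0, "grip": 15}, {"dx": -27.1, "dy": 0.3, "dz": -11, "ax": 0, "ay": 0, "az": 0, "grip": 15}]' --grip_force 30

```text
t: 7.72
tool_pos: [0.4399, -0.0004, 0.1571]
ee_rot: [0.0, 0.709, 0.705, -0.0]
force: [0.3, -0.5, -0.5]
gripper_width: 0.258
grip_force: 30.8
```

Emit:
arm_command --steps '[{"dx": 0, "dy": 0, "dz": 0, "ax": 0, "ay": 0, "az": 0, "grip": 15}, {"dx": 0, "dy": 0, "dz": 0, "ax": 0, "ay": 0, "az": 0, "grip": 15}, {"dx": 0, "dy": 0, "dz": 2, "ax": 0, "ay": 0, "az": 0, "grip": 15}, {"dx": 0, "dy": 0, "dz": 5, "ax": 0, "ay": 0, "az": 0, "grip": 15}, {"dx": 0, "dy": 0, "dz": 8, "ax": 0, "ay": 0, "az": 0, "grip": 15}, {"dx": 0, "dy": 0, "dz": 9.8, "ax": 0, "ay": 0, "az": 0, "grip": 15}, {"dx": 0, "dy": 0, "dz": 10.4, "ax": 0, "ay": 0, "az": 0, "grip": 15}, {"dx": 0, "dy": 0, "dz": 10.8, "ax": 0, "ay": 0, "az": 0, "grip": 15}, {"dx": 0, "dy": 0, "dz": 10.8, "ax": 0, "ay": 0, "az": 0, "grip": 15}, {"dx": 0, "dy": 0, "dz": 10.8, "ax": 0, "ay": 0, "az": 0, "grip": 15}]' --grip_force 30

```text
t: 8.55
tool_pos: [0.4417, 0.0057, 0.0492]
ee_rot: [0.0, 0.707, 0.708, 0.001]
force: [0.4, -0.3, -0.3]
gripper_width: 0.254
grip_force: 30.8
```

Emit:
arm_command --steps '[{"dx": 0, "dy": 0, "dz": 0.2, "ax": 0, "ay": 0, "az": 0, "grip": 15}, {"dx": 0, "dy": 0, "dz": 0.2, "ax": 0, "ay": 0, "az": 0, "grip": 15}, {"dx": 0, "dy": 0, "dz": 0.2, "ax": 0, "ay": 0, "az": 0, "grip": 30}, {"dx": 0, "dy": 0, "dz": 0.2, "ax": 0, "ay": 0, "az": 0, "grip": 40}, {"dx": 0, "dy": 0, "dz": 0.2, "ax": 0, "ay": 0, "az": 0, "grip": 42}, {"dx": 0, "dy": 0, "dz": 0.2, "ax": 0, "ay": 0, "az": 0, "grip": 42}, {"dx": 0, "dy": 0, "dz": -1, "ax": 0, "ay": 0, "az": 0, "grip": 42}, {"dx": 0, "dy": 0, "dz": -3, "ax": 0, "ay": 0, "az": 0, "grip": 42}, {"dx": 0, "dy": 0, "dz": -6, "ax": 0, "ay": 0, "az": 0, "grip": 42}, {"dx": 0, "dy": 0, "dz": -10, "ax": 0, "ay": 0, "az": 0, "grip": 42}, {"dx": 0, "dy": 0, "dz": -11, "ax": 0, "ay": 0, "az": 0, "grip": 42}, {"dx": 0, "dy": 0, "dz": -11, "ax": 0, "ay": 0, "az": 0, "grip": 42}]' --grip_force 30

```text
t: 9.55
tool_pos: [0.4433, 0.0053, 0.1615]
ee_rot: [0.002, 0.707, 0.707, 0.004]
force: [-0.3, 0.1, 0.2]
gripper_width: 0.422
grip_force: 0.0
```

Emit:
arm_command --steps '[{"dx": 3, "dy": 0, "dz": 0, "ax": 0, "ay": 0, "az": 0, "grip": 45}, {"dx": 7, "dy": -0.2, "dz": 0, "ax": 0, "ay": 0, "az": 0, "grip": 55}, {"dx": 11, "dy": -0.4, "dz": 0, "ax": 0, "ay": 0, "az": 0, "grip": 55}, {"dx": 15, "dy": -0.5, "dz": 0, "ax": 0, "ay": 0, "az": 0, "grip": 55}, {"dx": 19, "dy": -0.5, "dz": 0, "ax": 0, "ay": 0, "az": 0, "grip": 55}, {"dx": 22, "dy": -0.5, "dz": 0, "ax": 0, "ay": 0, "az": 0, "grip": 55}, {"dx": 22.9, "dy": -0.5, "dz": 0, "ax": 0, "ay": 0, "az": 0, "grip": 55}, {"dx": 22.9, "dy": -0.5, "dz": 0, "ax": 0, "ay": 0, "az": 0, "grip": 55}, {"dx": 22.9, "dy": -0.5, "dz": 0, "ax": 0, "ay": 0, "az": 0, "grip": 55}]' --grip_force 30

```text
t: 10.3
tool_pos: [0.4348, 0.2327, 0.1571]
ee_rot: [0.0, 0.707, 0.707, -0.001]
force: [-0.8, -0.2, -0.1]
gripper_width: 0.551
grip_force: 0.0
```

Run:
```python
from bench import *
from h import *
import cv2
s=monitor.read_state();p,d=capture("side");cv2.imwrite("pics/s1.png",cv2.resize(p[140:340,190:440,::-1],None,fx=3,fy=3))
print(s["t"],s["tool_pos"],s["gripper_width"],s["force"],"red",inhand(s,(.4356,.2346,.046)))
```

```text
10.3 [0.43484926 0.23272925 0.15711706] 0.5507463639451314 [-0.75362555 -0.2435858  -0.07570019] red [ 0.21273096  0.09485459 11.11109291]
```

View pics/s1.png

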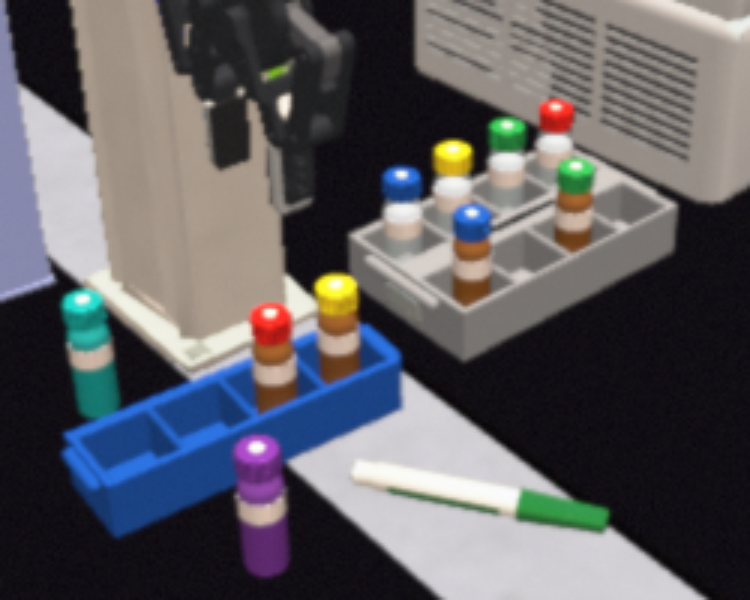

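The side view shows blue at (472,255) and green at (575,200), both upright in columns 1 and 3, with the blanks undisturbed. Now red.

Emit:
arm_command --steps '[{"dx": 0, "dy": 0, "dz": 3, "ax": 0, "ay": 0, "az": 0, "grip": 55}, {"dx": 0, "dy": 0, "dz": 6, "ax": 0, "ay": 0, "az": 0, "grip": 55}, {"dx": 0, "dy": 0, "dz": 9, "ax": 0, "ay": 0, "az": 0, "grip": 55}, {"dx": 0, "dy": 0, "dz": 11, "ax": 0, "ay": 0, "az": 0, "grip": 55}, {"dx": 0, "dy": 0, "dz": 11, "ax": 0, "ay": 0, "az": 0, "grip": 55}, {"dx": 0, "dy": 0, "dz": 11, "ax": 0, "ay": 0, "az": 0, "grip": 55}, {"dx": 0, "dy": 0, "dz": 11, "ax": 0, "ay": 0, "az": 0, "grip": 40}, {"dx": 0, "dy": 0, "dz": 11, "ax": 0, "ay": 0, "az": 0, "grip": 20}, {"dx": 0, "dy": 0, "dz": 11, "ax": 0, "ay": 0, "az": 0, "grip": 15}, {"dx": 0, "dy": 0, "dz": 11, "ax": 0, "ay": 0, "az": 0, "grip": 15}, {"dx": 0, "dy": 0, "dz": 11, "ax": 0, "ay": 0, "az": 0, "grip": 15}, {"dx": 0, "dy": 0, "dz": 11, "ax": 0, "ay": 0, "az": 0, "grip": 15}]' --grip_force 30

```text
t: 11.35
tool_pos: [0.4367, 0.2343, 0.0499]
ee_rot: [0.0, 0.707, 0.707, 0.001]
force: [-0.6, -1.5, 7.6]
gripper_width: 0.255
grip_force: 30.0
```

Emit:
arm_command --steps '[{"dx": 0, "dy": 0, "dz": -1, "ax": 0, "ay": 0, "az": 0, "grip": 15}, {"dx": 0, "dy": 0, "dz": -4, "ax": 0, "ay": 0, "az": 0, "grip": 15}, {"dx": 0, "dy": 0, "dz": -8, "ax": 0, "ay": 0, "az": 0, "grip": 15}, {"dx": 0, "dy": 0, "dz": -11, "ax": 0, "ay": 0, "az": 0, "grip": 15}, {"dx": -3, "dy": 0, "dz": -11, "ax": 0, "ay": 0, "az": 0, "grip": 15}, {"dx": -7, "dy": 0.1, "dz": -11, "ax": 0, "ay": 0, "az": 0, "grip": 15}, {"dx": -11, "dy": 0.2, "dz": -11, "ax": 0, "ay": 0, "az": 0, "grip": 15}, {"dx": -15, "dy": 0.3, "dz": -11, "ax": 0, "ay": 0, "az": 0, "grip": 15}, {"dx": -19, "dy": 0.5, "dz": -11, "ax": 0, "ay": 0, "az": 0, "grip": 15}, {"dx": -23, "dy": 0.5, "dz": -11, "ax": 0, "ay": 0, "az": 0, "grip": 15}, {"dx": -26, "dy": 0.5, "dz": -11, "ax": 0, "ay": 0, "az": 0, "grip": 15}, {"dx": -27.2, "dy": 0.5, "dz": -11, "ax": 0, "ay": 0, "az": 0, "grip": 15}]' --grip_force 30

```text
t: 12.35
tool_pos: [0.44, -0.043, 0.1593]
ee_rot: [0.001, 0.709, 0.705, 0.0]
force: [-1.0, 0.2, 0.1]
gripper_width: 0.255
grip_force: 29.5
```

Emit:
arm_command --steps '[{"dx": 0, "dy": 0, "dz": 0, "ax": 0, "ay": 0, "az": 0, "grip": 15}, {"dx": 0, "dy": 0, "dz": 0, "ax": 0, "ay": 0, "az": 0, "grip": 15}, {"dx": 0, "dy": 0, "dz": 2, "ax": 0, "ay": 0, "az": 0, "grip": 15}, {"dx": 0, "dy": 0, "dz": 5, "ax": 0, "ay": 0, "az": 0, "grip": 15}, {"dx": 0, "dy": 0, "dz": 8, "ax": 0, "ay": 0, "az": 0, "grip": 15}, {"dx": 0, "dy": 0, "dz": 9.8, "ax": 0, "ay": 0, "az": 0, "grip": 15}, {"dx": 0, "dy": 0, "dz": 10.2, "ax": 0, "ay": 0, "az": 0, "grip": 15}, {"dx": 0, "dy": 0, "dz": 10.5, "ax": 0, "ay": 0, "az": 0, "grip": 15}, {"dx": 0, "dy": 0, "dz": 10.5, "ax": 0, "ay": 0, "az": 0, "grip": 15}, {"dx": 0, "dy": 0, "dz": 10.5, "ax": 0, "ay": 0, "az": 0, "grip": 15}]' --grip_force 30

```text
t: 13.18
tool_pos: [0.4418, -0.0374, 0.0544]
ee_rot: [0.001, 0.706, 0.708, 0.001]
force: [0.2, -0.8, -0.2]
gripper_width: 0.254
grip_force: 29.5
```

Emit:
arm_command --steps '[{"dx": 0, "dy": 0, "dz": 0.2, "ax": 0, "ay": 0, "az": 0, "grip": 15}, {"dx": 0, "dy": 0, "dz": 0.4, "ax": 0, "ay": 0, "az": 0, "grip": 15}, {"dx": 0, "dy": 0, "dz": 0.4, "ax": 0, "ay": 0, "az": 0, "grip": 15}, {"dx": 0, "dy": 0, "dz": 0.4, "ax": 0, "ay": 0, "az": 0, "grip": 30}, {"dx": 0, "dy": 0, "dz": 0.4, "ax": 0, "ay": 0, "az": 0, "grip": 40}, {"dx": 0, "dy": 0, "dz": 0.4, "ax": 0, "ay": 0, "az": 0, "grip": 42}, {"dx": 0, "dy": 0, "dz": 0.4, "ax": 0, "ay": 0, "az": 0, "grip": 42}, {"dx": 0, "dy": 0, "dz": -1, "ax": 0, "ay": 0, "az": 0, "grip": 42}, {"dx": 0, "dy": 0, "dz": -3, "ax": 0, "ay": 0, "az": 0, "grip": 42}, {"dx": 0, "dy": 0, "dz": -6, "ax": 0, "ay": 0, "az": 0, "grip": 42}, {"dx": 0, "dy": 0, "dz": -10, "ax": 0, "ay": 0, "az": 0, "grip": 42}, {"dx": 0, "dy": 0, "dz": -10.5, "ax": 0, "ay": 0, "az": 0, "grip": 42}]' --grip_force 30

```text
t: 14.18
tool_pos: [0.4445, -0.0386, 0.1634]
ee_rot: [0.003, 0.707, 0.707, 0.004]
force: [1.7, 0.6, -0.2]
gripper_width: 0.42
grip_force: 0.0
```

Emit:
arm_command --steps '[{"dx": 3, "dy": 0, "dz": 0, "ax": 0, "ay": 0, "az": 0, "grip": 45}, {"dx": 7, "dy": -0.2, "dz": 0, "ax": 0, "ay": 0, "az": 0, "grip": 55}, {"dx": 11, "dy": -0.4, "dz": 0, "ax": 0, "ay": 0, "az": 0, "grip": 55}, {"dx": 15, "dy": -0.6, "dz": 0, "ax": 0, "ay": 0, "az": 0, "grip": 55}, {"dx": 19, "dy": -0.7, "dz": 0, "ax": 0, "ay": 0, "az": 0, "grip": 55}, {"dx": 22, "dy": -0.7, "dz": 0, "ax": 0, "ay": 0, "az": 0, "grip": 55}, {"dx": 23, "dy": -0.7, "dz": 0, "ax": 0, "ay": 0, "az": 0, "grip": 55}, {"dx": 23, "dy": -0.7, "dz": 0, "ax": 0, "ay": 0, "az": 0, "grip": 55}, {"dx": 23, "dy": -0.7, "dz": 0, "ax": 0, "ay": 0, "az": 0, "grip": 55}, {"dx": 23, "dy": -0.7, "dz": 0, "ax": 0, "ay": 0, "az": 0, "grip": 55}]' --grip_force 30

```text
t: 15.02
tool_pos: [0.4335, 0.1896, 0.158]
ee_rot: [0.0, 0.708, 0.706, -0.001]
force: [-0.6, -1.0, 0.4]
gripper_width: 0.548
grip_force: 0.0
```

Emit:
arm_command --steps '[{"dx": 0.2, "dy": 0, "dz": 3, "ax": 0, "ay": 0, "az": 0, "grip": 55}, {"dx": 0.2, "dy": 0, "dz": 6, "ax": 0, "ay": 0, "az": 0, "grip": 55}, {"dx": 0.2, "dy": 0, "dz": 9, "ax": 0, "ay": 0, "az": 0, "grip": 55}, {"dx": 0.2, "dy": 0, "dz": 11.1, "ax": 0, "ay": 0, "az": 0, "grip": 55}, {"dx": 0.2, "dy": 0, "dz": 11.1, "ax": 0, "ay": 0, "az": 0, "grip": 55}, {"dx": 0.2, "dy": 0, "dz": 11.1, "ax": 0, "ay": 0, "az": 0, "grip": 55}, {"dx": 0.2, "dy": 0, "dz": 11.1, "ax": 0, "ay": 0, "az": 0, "grip": 40}, {"dx": 0.2, "dy": 0, "dz": 11.1, "ax": 0, "ay": 0, "az": 0, "grip": 20}, {"dx": 0.2, "dy": 0, "dz": 11.1, "ax": 0, "ay": 0, "az": 0, "grip": 15}, {"dx": 0.2, "dy": 0, "dz": 11.1, "ax": 0, "ay": 0, "az": 0, "grip": 15}, {"dx": 0.2, "dy": 0, "dz": 11.1, "ax": 0, "ay": 0, "az": 0, "grip": 15}, {"dx": 0.2, "dy": 0, "dz": 11.1, "ax": 0, "ay": 0, "az": 0, "grip": 15}]' --grip_force 30

```text
t: 16.02
tool_pos: [0.4348, 0.1942, 0.049]
ee_rot: [0.0, 0.707, 0.707, 0.001]
force: [-0.8, -1.1, 7.9]
gripper_width: 0.26
grip_force: 29.5
```

Emit:
arm_command --steps '[{"dx": 0, "dy": 0, "dz": -1, "ax": 0, "ay": 0, "az": 0, "grip": 15}, {"dx": 0, "dy": 0, "dz": -4, "ax": 0, "ay": 0, "az": 0, "grip": 15}, {"dx": 0, "dy": 0, "dz": -8, "ax": 0, "ay": 0, "az": 0, "grip": 15}, {"dx": 0, "dy": 0, "dz": -11, "ax": 0, "ay": 0, "az": 0, "grip": 15}, {"dx": -3, "dy": 0.1, "dz": -11, "ax": 0, "ay": 0, "az": 0, "grip": 15}, {"dx": -7, "dy": 0.3, "dz": -11, "ax": 0, "ay": 0, "az": 0, "grip": 15}, {"dx": -11, "dy": 0.5, "dz": -11, "ax": 0, "ay": 0, "az": 0, "grip": 15}, {"dx": -14, "dy": 0.6, "dz": -11, "ax": 0, "ay": 0, "az": 0, "grip": 15}, {"dx": -14.6, "dy": 0.6, "dz": -11, "ax": 0, "ay": 0, "az": 0, "grip": 15}, {"dx": -14.6, "dy": 0.6, "dz": -11, "ax": 0, "ay": 0, "az": 0, "grip": 15}, {"dx": -14.6, "dy": 0.6, "dz": -11, "ax": 0, "ay": 0, "az": 0, "grip": 15}]' --grip_force 30

```text
t: 16.93
tool_pos: [0.4397, 0.0488, 0.1579]
ee_rot: [-0.0, 0.707, 0.707, 0.001]
force: [1.2, 0.0, -0.8]
gripper_width: 0.253
grip_force: 29.5
```

Emit:
arm_command --steps '[{"dx": 0, "dy": 0, "dz": 0, "ax": 0, "ay": 0, "az": 0, "grip": 15}, {"dx": 0, "dy": 0, "dz": 2, "ax": 0, "ay": 0, "az": 0, "grip": 15}, {"dx": 0, "dy": 0, "dz": 5, "ax": 0, "ay": 0, "az": 0, "grip": 15}, {"dx": 0, "dy": 0, "dz": 8, "ax": 0, "ay": 0, "az": 0, "grip": 15}, {"dx": 0, "dy": 0, "dz": 9.8, "ax": 0, "ay": 0, "az": 0, "grip": 15}, {"dx": 0, "dy": 0, "dz": 10.2, "ax": 0, "ay": 0, "az": 0, "grip": 15}, {"dx": 0, "dy": 0, "dz": 10.5, "ax": 0, "ay": 0, "az": 0, "grip": 15}, {"dx": 0, "dy": 0, "dz": 10.5, "ax": 0, "ay": 0, "az": 0, "grip": 15}, {"dx": 0, "dy": 0, "dz": 10.5, "ax": 0, "ay": 0, "az": 0, "grip": 15}]' --grip_force 30

```text
t: 17.68
tool_pos: [0.4407, 0.0487, 0.0533]
ee_rot: [0.0, 0.707, 0.708, 0.001]
force: [-0.8, 0.7, 0.9]
gripper_width: 0.253
grip_force: 29.5
```

Emit:
arm_command --steps '[{"dx": 0, "dy": 0, "dz": 0.2, "ax": 0, "ay": 0, "az": 0, "grip": 15}, {"dx": 0, "dy": 0, "dz": 0.4, "ax": 0, "ay": 0, "az": 0, "grip": 15}, {"dx": 0, "dy": 0, "dz": 0.4, "ax": 0, "ay": 0, "az": 0, "grip": 15}, {"dx": 0, "dy": 0, "dz": 0.4, "ax": 0, "ay": 0, "az": 0, "grip": 30}, {"dx": 0, "dy": 0, "dz": 0.4, "ax": 0, "ay": 0, "az": 0, "grip": 40}, {"dx": 0, "dy": 0, "dz": 0.4, "ax": 0, "ay": 0, "az": 0, "grip": 42}, {"dx": 0, "dy": 0, "dz": 0.4, "ax": 0, "ay": 0, "az": 0, "grip": 42}, {"dx": 0, "dy": 0, "dz": -1, "ax": 0, "ay": 0, "az": 0, "grip": 42}, {"dx": 0, "dy": 0, "dz": -3, "ax": 0, "ay": 0, "az": 0, "grip": 42}, {"dx": 0, "dy": 0, "dz": -6, "ax": 0, "ay": 0, "az": 0, "grip": 42}, {"dx": 0, "dy": 0, "dz": -10, "ax": 0, "ay": 0, "az": 0, "grip": 42}, {"dx": 0, "dy": 0, "dz": -10.5, "ax": 0, "ay": 0, "az": 0, "grip": 42}]' --grip_force 30

```text
t: 18.68
tool_pos: [0.4435, 0.0483, 0.1625]
ee_rot: [0.002, 0.707, 0.707, 0.005]
force: [0.7, 0.4, 0.4]
gripper_width: 0.421
grip_force: 0.0
```

Emit:
arm_command --steps '[{"dx": 3, "dy": 0, "dz": -2, "ax": 0, "ay": 0, "az": 0, "grip": 45}, {"dx": 7, "dy": 0, "dz": -4, "ax": 0, "ay": 0, "az": 0, "grip": 45}, {"dx": 11, "dy": 0, "dz": -5, "ax": 0, "ay": 0, "az": 0, "grip": 45}, {"dx": 15, "dy": 0, "dz": -5, "ax": 0, "ay": 0, "az": 0, "grip": 45}, {"dx": 19, "dy": 0, "dz": -5, "ax": 0, "ay": 0, "az": 0, "grip": 45}, {"dx": 22, "dy": 0, "dz": -5, "ax": 0, "ay": 0, "az": 0, "grip": 45}, {"dx": 22, "dy": 0, "dz": -5, "ax": 0, "ay": 0, "az": 0, "grip": 45}, {"dx": 22, "dy": 0, "dz": -5, "ax": 0, "ay": 0, "az": 0, "grip": 45}, {"dx": 22, "dy": 0, "dz": -5, "ax": 0, "ay": 0, "az": 0, "grip": 45}]' --grip_force 30

```text
t: 19.43
tool_pos: [0.4393, 0.2668, 0.2068]
ee_rot: [0.0, 0.707, 0.707, -0.001]
force: [0.8, -0.3, 0.4]
gripper_width: 0.45
grip_force: 0.0
```

Run:
```python
from bench import *
import cv2,numpy as np
p,d=capture("top");a=cv2.resize(p[150:250,310:470,::-1],None,fx=4,fy=4,interpolation=cv2.INTER_CUBIC)
q,d=capture("side");b=cv2.resize(q[160:260,290:430,::-1],(560,400))
cv2.imwrite("pics/end_t.png",a);cv2.imwrite("pics/end_s.png",b);print(monitor.read_state()["tool_pos"])
```

```text
[0.43967067 0.26607181 0.20709476]
```

View pics/end_t.png

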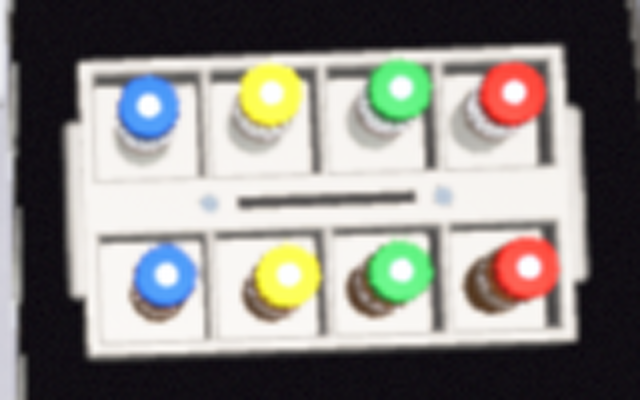

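View pics/end_s.png

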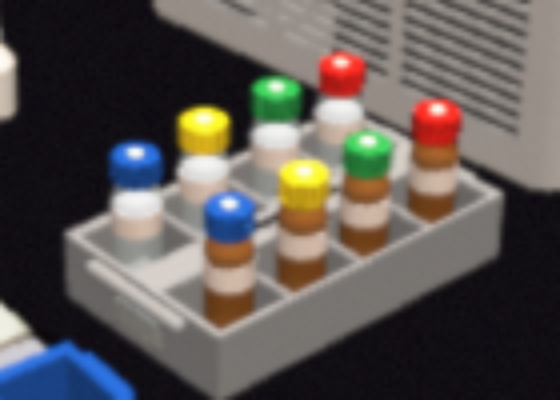

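All four samples stand upright opposite the blank of their colour. In the top crop the pairs are blue (165,275)/(148,106), yellow (288,275)/(270,94), green (401,271)/(401,89) and red (529,268)/(514,92). The blanks haven't moved and the gripper is clear, so I'm handing in.

```bash
python3 -c "
from bench import robot;print(robot.finish_job())"
```

```text
the job is handed in; nothing more can be done
None
```

All four amber samples now stand upright in the tray's near row, each opposite the blank with its cap colour; the blanks look undisturbed in the final pictures, and I handed the job in at about 20 s (no verdict was returned).

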